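# Dispense valve balls from the dial-lid jar

### The job

Get the brass valve balls out of the tipping jar: slide the steel tray along its track until it drops into the pocket below the jar, and turn the jar's dial lid by its lug until the largest opening is over the outlet (the side with the black tongue). Only then tip the jar with its crank so that all four balls fall into the tray, and leave the jar tipped all the way down, the dial at its largest opening, the tray flat in its pocket and the other things on the bench where they were.

Things in the scene. Friction and masses are not known exactly. Their poses are not given: they have to be found in the camera images.
- stand: Dispenser stand fixed on the bench, grey board 320 x 400 mm, top 14 mm above the bench. Origin: bench level under the pocket's centre; x toward the jar, y along the track, z up. Two rails 12 mm tall (inner faces x = +-82.5 mm, y -295 to +68 mm) guide the tray. Uprights 8 mm thick, 34 mm wide, 173 mm tall at x 115, y +-70 mm carry the jar.
- pocket (a point): Centre of the floor of the shallow pocket in the stand's board: 168 (x) x 138 (y) mm, 6 mm deep, floor 8 mm above the bench. Axes as the stand's.
- tray: Open steel tray, 160 (x) x 130 (y) x 40 mm tall, walls 4 mm, about 0.35 kg; origin at the centre of its underside. Starts flat on the board between the rails, 100 to 155 mm from the pocket on its -y side, axes along the stand's; pushed along +y it drops 6 mm into the pocket.
- jar_pivot (a point): Centre of the clear jar on its pivot axis, 115 mm from the pocket in stand x, 155 mm above the bench. Upright, the jar reaches from 65 mm below to 60 mm above it, 108 mm (bottom) to 120 mm (mouth) wide. Fixed black inner lid with one outlet, a 100 degree sector of radius 14 to 56 mm on the pocket's side (stand -x), marked by a black tongue 50 mm wide.
- jar (a joint): Tip angle of the jar, rad: 0 upright (stop), grows as the mouth swings toward the pocket (stand -x) and down, to 2.2 (stop). Friction of about 0.35 N m keeps it where it is left. Starts at 0.
- crank_bar (a point): Point on the axis of the crank's round black bar (14 mm thick, along stand y, 88 to 176 mm from the jar's centre on the +y side; this point at 140). It turns with the jar at bar = pivot + 100 mm x (-sin a, cos a) in stand x, z, a = 0.611 rad + tip angle: from upper pocket side, toward -x and down. Flat crank arm at y 82 to 90 mm. Press from above, push or pinch.
- dial_center (a point): Centre of the top face of the aluminium dial lid on the jar's mouth: disc of 122 mm diameter, 5 mm thick, top face 70 mm above the pivot when the jar is upright. Openings: a narrow slot (about 10 mm), a medium slot (about 20 mm) and a wide 100 degree sector (the largest).
- lug (a point): Top centre of the upright round steel lug on the dial, 14 mm diameter, 28 mm tall above the dial's face, 46 mm from the dial's axis, exactly opposite the middle of the largest opening. Push it round to turn the dial.
- dial (a joint): Dial angle, rad, anticlockwise seen from above, 0 to 3.0 (stops). At 2.3 the largest opening is exactly over the outlet and the lug points straight away from the pocket; the lug's direction is (value - 2.3) rad from stand +x. Starts at 0.1 to 0.9 (smaller slots over the outlet). Friction about 0.08 N m holds it.
- ball1_center (a point): Centre of a brass valve ball, 28 mm diameter with two flats 20 mm apart and a dark bore, 60 g; one of four in the jar; polished, it slides and rolls out easily once the jar is tipped well down. Passes only the largest opening.
- ball2_center (a point): Centre of a brass valve ball, 28 mm diameter with two flats 20 mm apart and a dark bore, 60 g; one of four in the jar; polished, it slides and rolls out easily once the jar is tipped well down. Passes only the largest opening.
- ball3_center (a point): Centre of a brass valve ball, 28 mm diameter with two flats 20 mm apart and a dark bore, 60 g; one of four in the jar; polished, it slides and rolls out easily once the jar is tipped well down. Passes only the largest opening.
- ball4_center (a point): Centre of a brass valve ball, 28 mm diameter with two flats 20 mm apart and a dark bore, 60 g; one of four in the jar; polished, it slides and rolls out easily once the jar is tipped well down. Passes only the largest opening.
- drier: Bystander: white filter-drier can, 60 mm diameter, 112 mm tall, standing on the stand's board beyond the track; origin at its underside centre.
- tee: Bystander: brass tee fitting, 100 mm long, 50 mm tall; origin at its underside centre.
- wrench: Bystander: steel wrench lying on the bench; origin at its underside.
- screwdriver: Bystander: screwdriver lying on the bench; origin at its underside.
- meter: Bystander: black handheld meter 80 x 150 x 34 mm lying on the bench; origin at its underside centre.
- switch_box: Bystander: open aluminium switch box 100 x 100 x 50 mm; origin at its underside centre.
- tape: Bystander: black roll, ring of 100 mm diameter, 45 mm tall; origin at its underside centre.
Mind the look-alikes: they are no part of the job. Of the things shaped like the tray, the steel one is meant.

How it is judged:
By the outcome, as a careful person would: the job done as asked, in the order asked, and still so for the second after the job is handed in, with the robot touching nothing.
It also fails if it takes over 67 s, if anything falls off the work surface, if the arm or the gripper's body presses on something with over 40 N, if the wrist force passes 120 N, or if a joint passes its speed limit or range.

### The arm

A 6-joint arm with a two-finger parallel gripper is mounted at the origin on the work surface. World frame = base frame: x ahead of the robot, y to its left, z up, the work surface at z = 0. Lengths are in mm, angles in rad, forces in N, time in s.
With the tool pointing down it reaches from about 350 to 775 mm from the base axis. Payload 7.3 kg.
Tool frame: the origin (TCP) lies between the finger pads; the fingertips stand 22 mm ahead of it and the grasp point (between the pads) lies 3 mm ahead of it (nose_length is the distance from the TCP to the fingertips, in mm); z points along the fingers, y is the direction in which the jaws open and shut (so a half turn about z gives the same grasp; the last joint's range is limited). The gripper opens to 92 mm and grips with 3 to 60 N. Pads are 19 mm wide; open, the fingers measure 130 mm over their backs; the gripper's body (75 mm by 190 mm) begins 47 mm behind the grasp point.
Start: joints at [1.17, 0.342, 1.524, -0, 1.275, -0.146], TCP at [132.311, 508.072, 248.741] pointing down, gripper open.
Joint ranges: [-2.53, 2.53], [-0.77, 2.02], [0.04, 2.7], [-1, 4.14], [0.28, 2.66], [-3.11, 3.11]. Speed limits (rad/s): [2.57, 2.57, 3.14, 3.14, 3.14, 3.14].

### API

Orientations are given as [roll, pitch, yaw] about the fixed x, y, z axes, in that order (R = Rz(yaw) Ry(pitch) Rx(roll)).
In Python, from plant import get_obs, capture, close_job, nose_length gives the robot as it stands.
- The arm moves only by the tool step_arm, never from a script. Its argument "increments" is text: rows parted by semicolons, each of 7 numbers parted by spaces: the turn, a rotation vector about the tool's x, y, z in rad, then the shift along the tool's x, y, z in mm, then the opening, from -1 (shut) to 1 (fully open). A call has 1 to 20 rows; each row is the pose to reach, as a shift and turn from the pose commanded when the call began, along the tool's axes at that moment; what a row does not reach only later rows make up. A row lasts 1/8 s, in which the tool goes at most 62.5 mm and 10.7 degrees, less where a joint would pass 70% of its speed; a pose out of reach is approached as far as the arm can. A call with a gripper value outside its range is refused whole. The fingers move at their own pace and stop on an object; the grip force is fixed at half the most. Time passes only in rows, so rows that repeat a pose let the fingers close. It gives the time, the measured TCP pose, the force and the opening at its end, in the units of the state.
- get_obs(): the state, without advancing time (a new reading comes with each control period).
- capture(name): name is "side" or "top" or "wrist"; returns a dict with "frame" (400x640x3 uint8, red, green, blue), "K" (3x3 intrinsics, pixels), "extrinsics" (4x4, takes a point from world to camera coordinates); the wrist camera has in their place "tool_from_camera" (4x4, takes a point from camera to tool coordinates, whose origin is the TCP and whose axes are the flange's). Camera axes: x right, y down, z forward; pixel columns grow to the right and rows downward; lengths in mm; the calibration is good to about 2 mm. A picture is of the moment at which its call begins: read the wrist's pose just before it. There is no depth.
- close_job(): hands the job in, once; it reports no verdict.
The state is a dict: "time": time; "joint_positions": joint angles; "dq": joint speeds; "tau": joint torques, N m; "tool_pos": TCP position; "tcp_rot": TCP orientation; "contact_force": force on the tool from outside, world axes, zero at the start; "moment": the same for the moment, N m; "grip_width": finger opening in mm.
Only numpy, scipy, OpenCV 4.12 (cv2) and the standard library are available. Lean on these libraries where they do the work, as an engineer would, in place of code of your own. Each camera call takes 0.05 s, during which the arm holds its last target.

## Working session

There is one attempt and no reset: what is moved stays moved. The work goes in short steps, Python scripts to look and compute and a tool call to move; the robot and the scene stay as the last step left them, time stands still between calls to the robot, and variables do not carry over. Pictures are saved under pics/ and viewed, and the job is handed in when it is done.

Besides the shell and the picture viewer there is one more tool, called after ">>>" as a command line: name --argument value ..., lists and objects as JSON in quotes. step_arm: Moves the arm, as the interface text tells. Its arguments: {"type":"object","properties":{"increments":{"type":"string"}},"required":["increments"]}

```bash
mkdir -p pics; ls
python3 - <<'E'
from plant import *
import cv2,numpy as np
print(get_obs(), nose_length)
for n in ("side","top","wrist"):
    c=capture(n); cv2.imwrite(f"pics/{n}0.png",c["frame"][:,:,::-1])
    print(n,np.round(c["K"],1).tolist(),{k:np.round(v,4).tolist() for k,v in c.items() if k not in("frame","K")})
E
```

```text
pics
{'time': 0.0, 'joint_positions': array([ 1.16997746e+00,  3.42738595e-01,  1.52505650e+00,  2.76461126e-06,
        1.27539656e+00, -1.46006865e-01]), 'dq': array([-0.00021107,  0.00016171, -0.00103627,  0.00183843,  0.00048529,
        0.00072541]), 'tau': array([ 1.46714825e-03, -4.31227648e+01, -2.44226611e+01,  7.17929564e-02,
        5.58107521e-02, -1.08032889e-04]), 'tool_pos': array([132.16053204, 507.68965652, 248.02292532]), 'tcp_rot': array([-3.14001105e+00, -2.35251973e-04,  2.88677966e+00]), 'contact_force': array([-0.25405601, -0.03084529, -0.05884145]), 'moment': array([ 0.00892595,  0.01287155, -0.00399473]), 'grip_width': 91.65743122936406} 22.0
side [[494.1, 0.0, 314.3], [0.0, 494.1, 196.3], [0.0, 0.0, 1.0]] {'extrinsics': [[-0.7751, -0.6318, 0.0084, 375.0736], [-0.4317, 0.5198, -0.7372, 316.5198], [0.4614, -0.575, -0.6756, 1528.7014], [0.0, 0.0, 0.0, 1.0]]}
top [[422.6, 0.0, 315.1], [0.0, 422.6, 200.1], [0.0, 0.0, 1.0]] {'extrinsics': [[0.0009, -1.0, 0.0088, 25.5035], [-0.9976, -0.0015, -0.0688, 493.2912], [0.0688, -0.0087, -0.9976, 1387.5235], [0.0, 0.0, 0.0, 1.0]]}
wrist [[289.1, 0.0, 311.6], [0.0, 289.1, 200.0], [0.0, 0.0, 1.0]] {'tool_from_camera': [[-0.0008, -0.9639, -0.2662, 72.4782], [1.0, -0.0008, -0.0003, -0.9913], [0.0001, -0.2662, 0.9639, -136.2763], [0.0, 0.0, 0.0, 1.0]]}
```

View pics/side0.png

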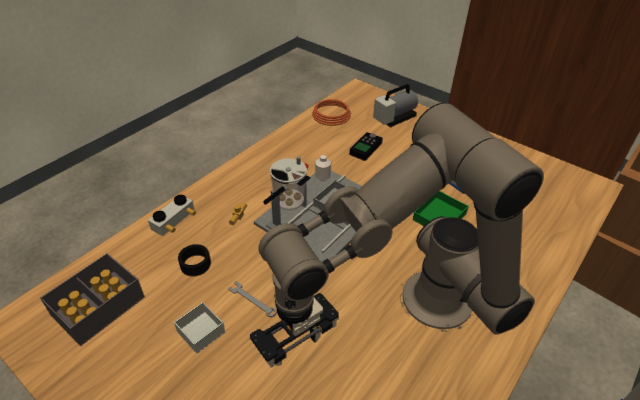

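View pics/top0.png

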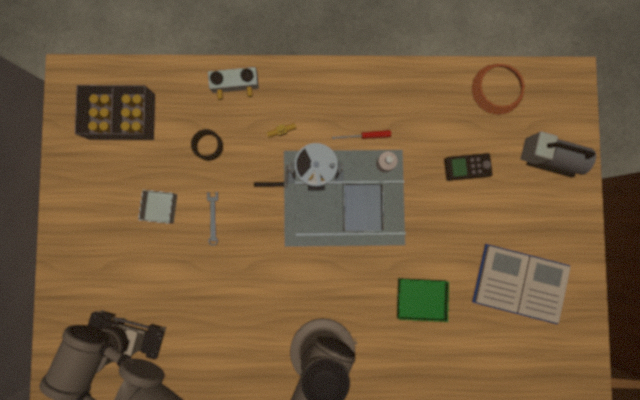

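View pics/wrist0.png

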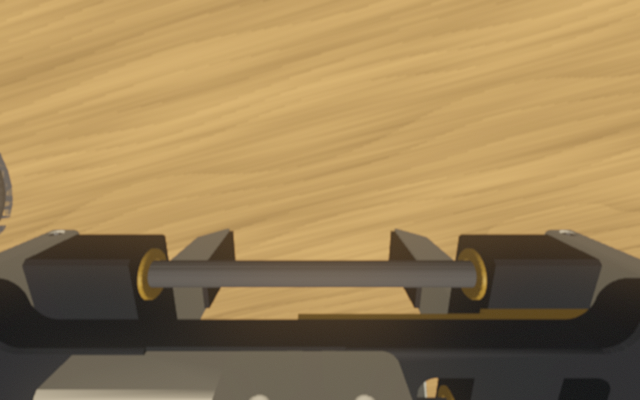

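```bash
cat > h.py <<'E'
import numpy as np,cv2
from plant import *
def crop(name,x0,y0,x1,y1,s,out,c=None):
    c=c or capture(name); f=c["frame"][y0:y1,x0:x1,::-1]
    f=cv2.resize(f,None,fx=s,fy=s,interpolation=cv2.INTER_CUBIC); cv2.imwrite("pics/"+out,f); return c
def proj(c,P):
    P=np.atleast_2d(P); q=P@c["extrinsics"][:3,:3].T+c["extrinsics"][:3,3]; q=q@c["K"].T; return q[:,:2]/q[:,2:]
def ray(c,uv,z):
    R=c["extrinsics"][:3,:3];t=c["extrinsics"][:3,3];o=-R.T@t
    d=R.T@np.linalg.solve(c["K"],[uv[0],uv[1],1.]); return o+d*(z-o[2])/d[2]
E
python3 - <<'E'
from h import *
c=crop("top",245,130,415,255,4.6,"topc.png")
crop("side",240,140,380,270,5.5,"sidec.png")
E
```

```text
(no output)
```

View pics/topc.png

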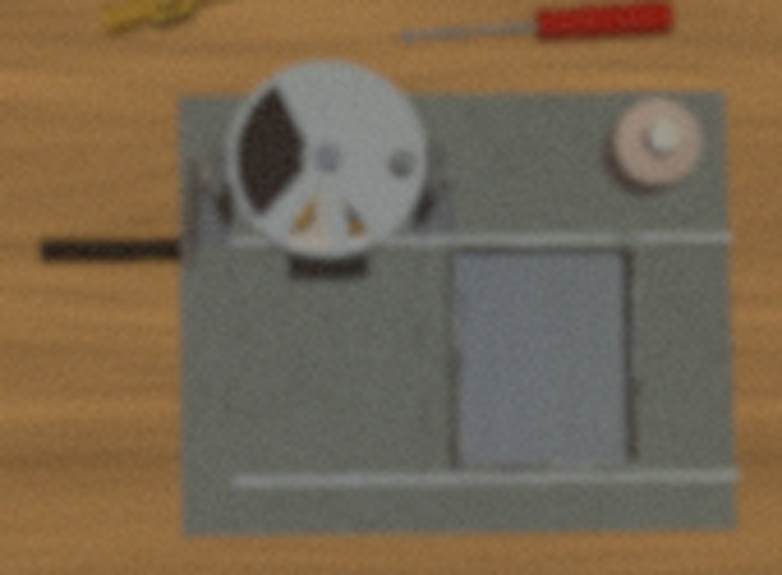

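View pics/sidec.png

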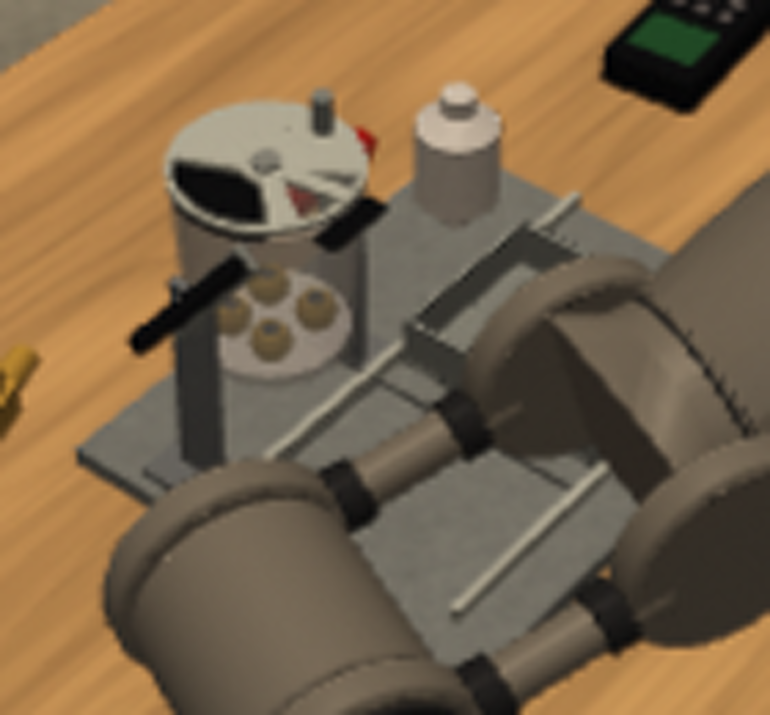

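```bash
cat > m.py <<'E'
from h import *
fs=[]
for i in range(4):
    c=capture("top"); fs.append(c["frame"].astype(float))
f=np.mean(fs,0); np.save("topavg.npy",f)
U=lambda p:(245+(p[0]+.5)/4.6-.5,130+(p[1]+.5)/4.6-.5)
for n,p,z in [("UL",(180,97),14),("UR",(727,93),14),("LR",(737,528),14),("LL",(184,532),14),("railFL",(232,240),26),("railNL",(235,481),26),("railFR",(733,238),26),("railNR",(740,477),26),("dial",(327,157),225),("hub",(327,157),228),("dialL",(229,157),225),("dialR",(427,157),225),("dialT",(327,58),225),("dialB",(327,256),225),("lug",(403,163),253),("trayUL",(453,248),54),("trayUR",(636,246),54),("trayLR",(632,466),54),("trayLL",(452,468),54),("drier",(663,136),112),("tongue",(328,266),200)]:
    print(n,np.round(ray(c,U(p),z),1))
E
python3 m.py
```

```text
UL [659.3 131.2  14. ]
UR [ 663.3 -268.5   14. ]
LR [ 346.7 -271.5   14. ]
LL [343.6 126.5  14. ]
railFL [553.2  92.4  26. ]
railNL [380.3  89.6  26. ]
railFR [ 555.3 -268.8   26. ]
railNR [ 383.4 -271.5   26. ]
dial [582.5  26.2 225. ]
hub [582.1  26.2 228. ]
dialL [582.4  86.8 225. ]
dialR [582.7 -35.8 225. ]
dialT [644.5  26.2 225. ]
dialB [521.   26.1 225. ]
lug [574.6 -19.5 253. ]
trayUL [544.6 -64.6  54. ]
trayUR [ 546.3 -193.9   54. ]
trayLR [ 391.3 -189.5   54. ]
trayLL [389.8 -63.3  54. ]
drier [ 615.  -203.1  112. ]
tongue [517.2  25.2 200. ]
```

Findings: the top view shows the steel tray at px ~(363,208), inside the rails. The look-alikes are the green tray at (422,299), the switch box at (158,207) and the divided box at (115,112). The blue-grey tray between the rails is the right one, and the crop confirms it.

The stand origin is about (467.5, 24.4) mm with yaw about 0.01. The lug is at about (575,-19.5), which puts the dial at about 0.55, within its 0.1–0.9 start range.

Now I move behind the tray.

>>> step_arm --increments "0 0 -0.255 -285 -110 -61 -1;0 0 -0.255 -285 -110 -61 -1;0 0 -0.255 -285 -110 -61 -1;0 0 -0.255 -285 -110 -61 -1;0 0 -0.255 -285 -110 -61 -1;0 0 -0.255 -416 -417 -61 -1;0 0 -0.255 -416 -417 -61 -1;0 0 -0.255 -416 -417 -61 -1;0 0 -0.255 -416 -417 -61 -1;0 0 -0.255 -416 -417 -61 -1;0 0 -0.255 -416 -417 -61 -1;0 0 -0.255 -506 -641 49 -1;0 0 -0.255 -506 -641 49 -1;0 0 -0.255 -506 -641 49 -1;0 0 -0.255 -506 -641 49 -1;0 0 -0.255 -506 -641 49 -1;0 0 -0.255 -506 -641 49 -1"

```text
time: 2.58
tool_pos: [460.1, -240.0, 199.2]
tcp_rot: [3.14, -0.001, 3.14]
contact_force: [-0.6, 0.5, 0.8]
grip_width: 0.5
```

Run:
```python
from h import *
crop("wrist",0,0,640,400,1.2,"w1.png")
crop("side",240,140,380,270,5.5,"s1.png")
```

```text
(no output)
```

View pics/w1.png

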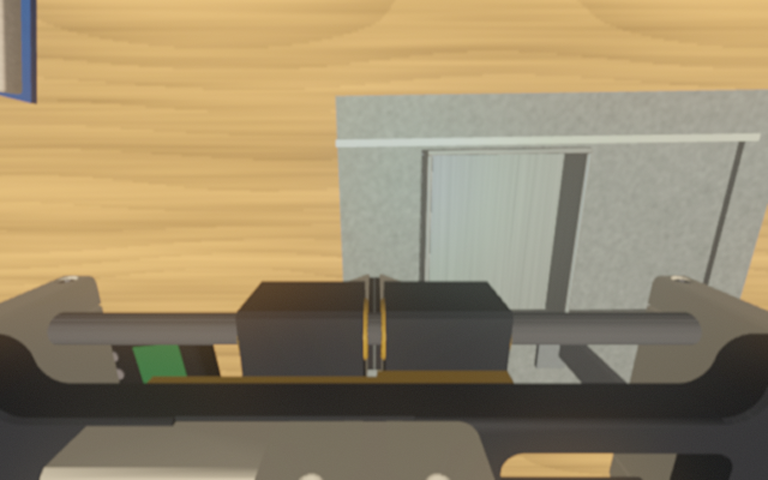

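View pics/s1.png

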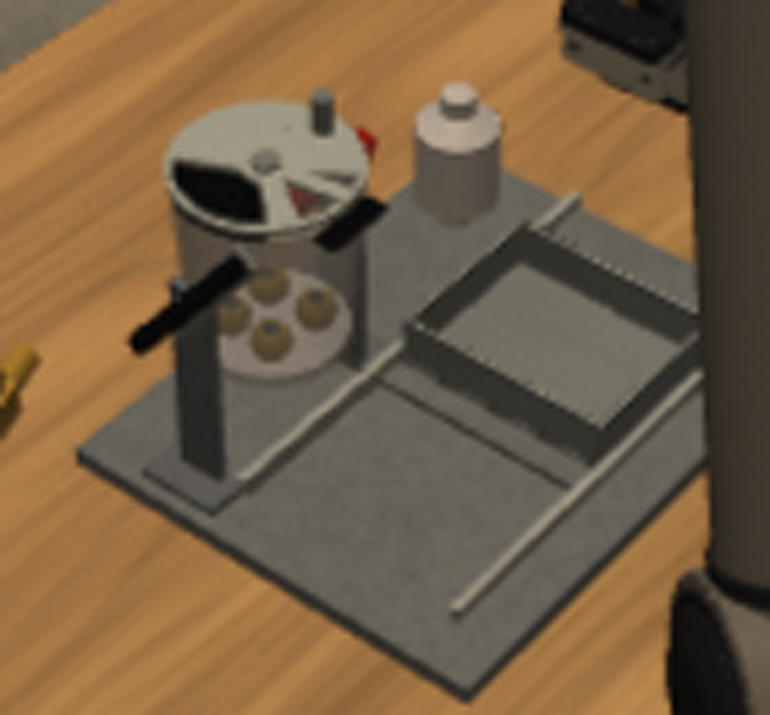

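>>> step_arm --increments "0 0 0 0 0 55 -1;0 0 0 0 0 110 -1;0 0 0 0 0 145 -1;0 0 0 0 0 157 -1;0 0 0 0 10 157 -1;0 0 0 0 18 157 -1;0 0 0 0 24 157 -1;0 0 0 0 30 157 -1;0 0 0 0 36 157 -1;0 0 0 0 42 157 -1"

```text
time: 3.92
tool_pos: [461.5, -199.1, 43.9]
tcp_rot: [-3.139, 0.003, -3.141]
contact_force: [-1.3, -6.8, 6.8]
grip_width: 0.3
```

Run:
```python
from h import *
o=get_obs();print(o['time'],o['tool_pos'],o['contact_force'])
crop("wrist",200,0,640,400,1.4,"w2.png")
crop("top",245,130,415,255,4.6,"t2.png")
```

```text
3.925 [ 461.52124519 -199.08333184   43.94637778] [-1.30865749 -6.80082358  6.79657557]
```

View pics/w2.png

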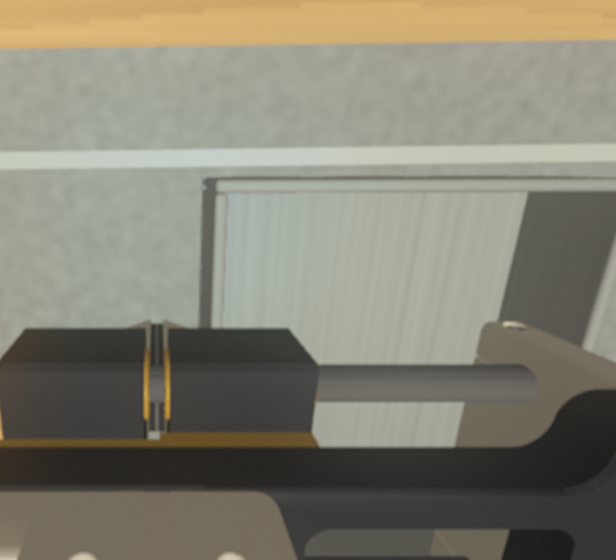

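View pics/t2.png

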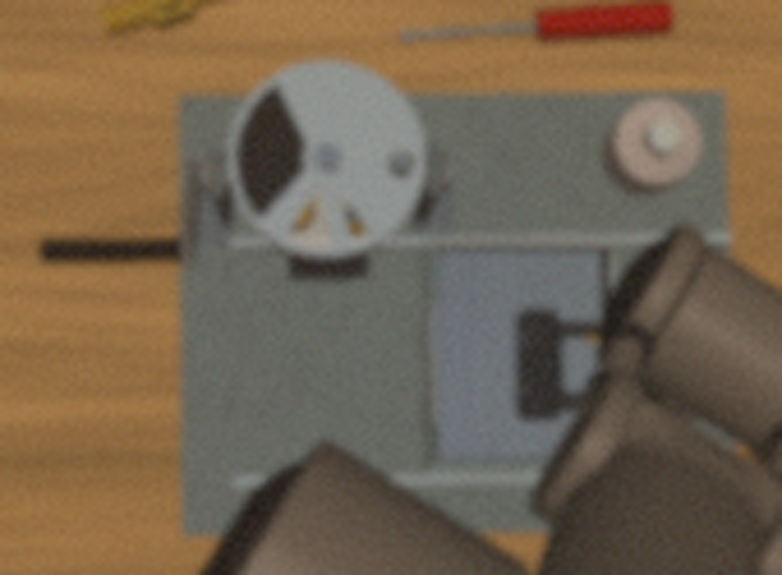

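>>> step_arm --increments "0 0 0 0 8 0 -1;0 0 0 0 17 0 -1;0 0 0 0 26 0 -1;0 0 0 0 35 0 -1;0 0 0 0 44 0 -1;0 0 0 0 53 0 -1;0 0 0 0 62 0 -1;0 0 0 0 71 0 -1;0 0 0 0 80 0 -1;0 0 0 0 88 0 -1;0 0 0 0 96 0 -1;0 0 0 0 104 0 -1;0 0 0 0 110 0 -1"

```text
time: 5.65
tool_pos: [460.1, -87.1, 42.5]
tcp_rot: [3.141, -0.001, -3.141]
contact_force: [-0.7, -1.7, -1.1]
grip_width: 0.4
```

Run:
```python
from h import *
o=get_obs();print(o['time'],o['tool_pos'],o['contact_force'])
crop("side",240,140,380,270,5.5,"s3.png")
crop("top",245,130,415,255,4.6,"t3.png")
```

```text
5.65 [460.12144415 -87.05649749  42.46495028] [-0.71854511 -1.71371867 -1.08316866]
```

View pics/s3.png

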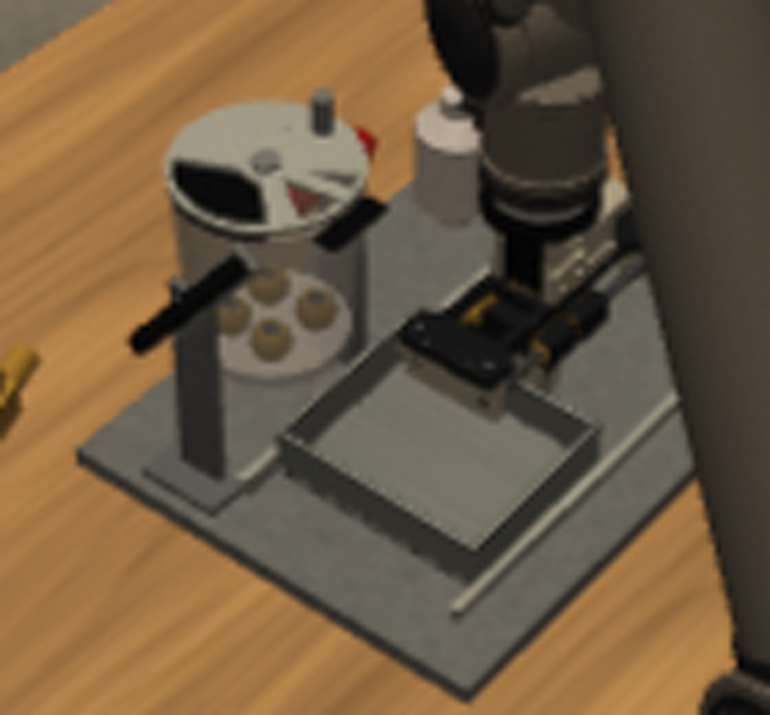

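View pics/t3.png

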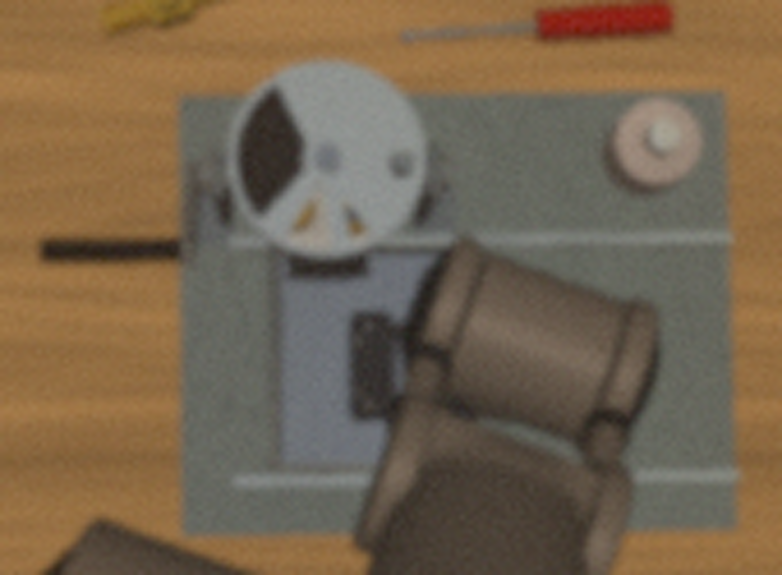

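>>> step_arm --increments "0 0 0 0 6 0 -1;0 0 0 0 12 0 -1;0 0 0 0 17 0 -1;0 0 0 0 21 0 -1;0 0 0 0 24 0 -1;0 0 0 0 26 0 -1;0 0 0 0 28 0 -1;0 0 0 0 28 0 -1"

```text
time: 6.75
tool_pos: [460.4, -59.6, 42.7]
tcp_rot: [3.141, 0.0, -3.141]
contact_force: [-0.2, -1.2, -0.1]
grip_width: 0.3
```

Run:
```python
from h import *
o=get_obs();print(o['time'],o['tool_pos'],o['contact_force'])
crop("side",240,140,380,270,5.5,"s4.png")
c=crop("top",245,130,415,255,4.6,"t4.png")
U=lambda p:(245+(p[0]+.5)/4.6-.5,130+(p[1]+.5)/4.6-.5)
print(ray(c,U((276,400)),52))
```

```text
6.75 [460.43296153 -59.63419088  42.73703753] [-0.18051358 -1.15588935 -0.08887515]
[437.31532595  60.07432131  52.        ]
```

View pics/s4.png

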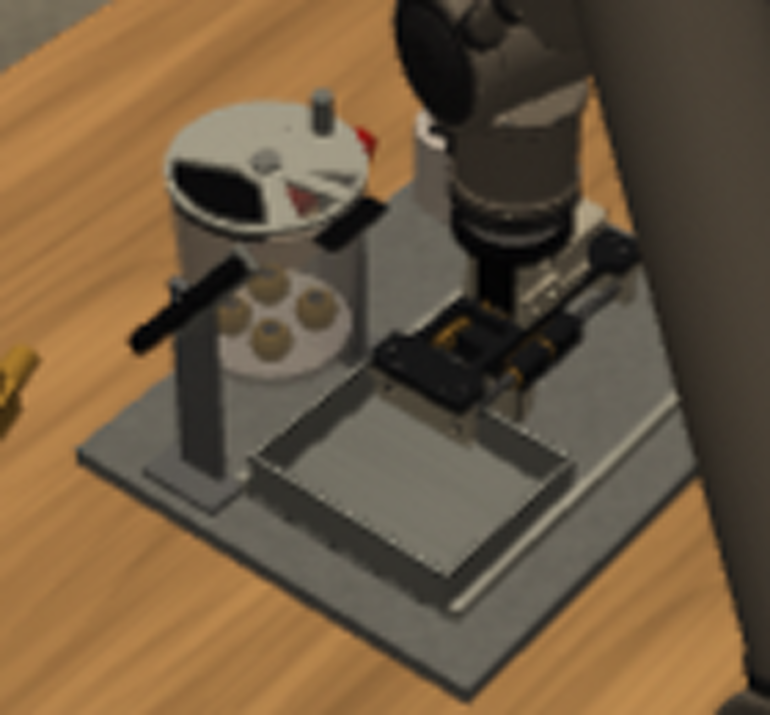

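View pics/t4.png

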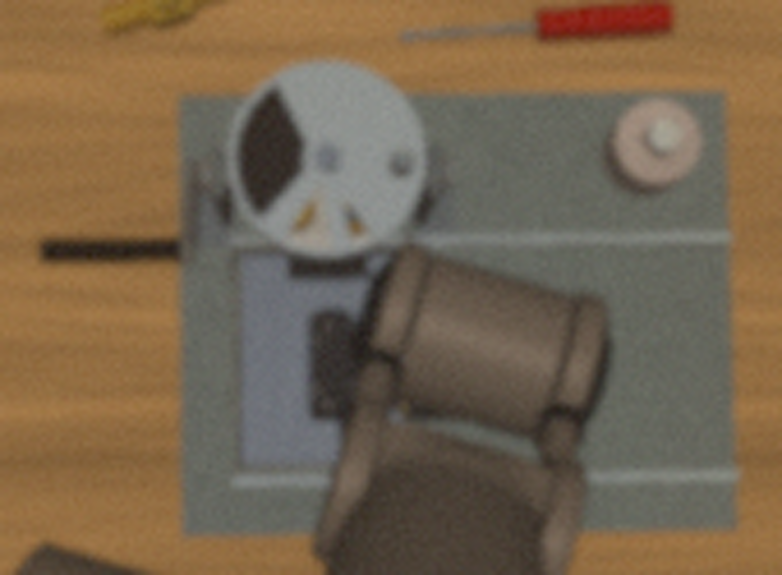

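>>> step_arm --increments "0 0 0 0 2 0 -1;0 0 0 0 3 0 -1;0 0 0 0 4 0 -1;0 0 0 0 4 0 -1"

```text
time: 7.35
tool_pos: [461.2, -56.1, 43.0]
tcp_rot: [-3.141, 0.002, -3.141]
contact_force: [1.9, -5.0, 0.0]
grip_width: 0.4
```

Run:
```python
from h import *
o=get_obs();print(o['time'],o['tool_pos'],o['contact_force'])
crop("side",240,140,380,270,5.5,"s5.png")
c=crop("top",245,130,415,255,4.6,"t5.png")
crop("wrist",200,0,640,400,1.4,"w5.png")
```

```text
7.35 [461.19031801 -56.14548064  42.95349301] [ 1.85330394 -4.96064388  0.04405219]
```

View pics/s5.png

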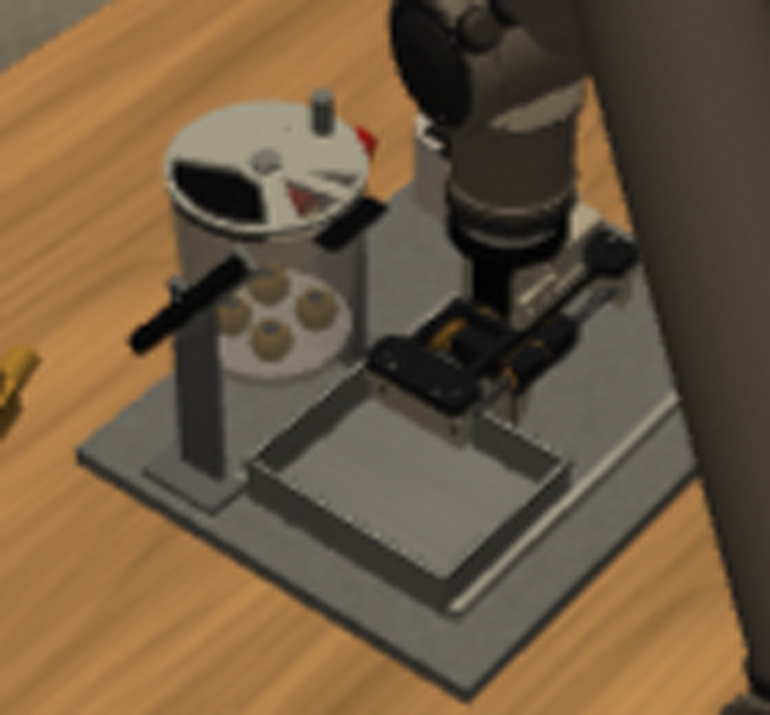

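View pics/w5.png

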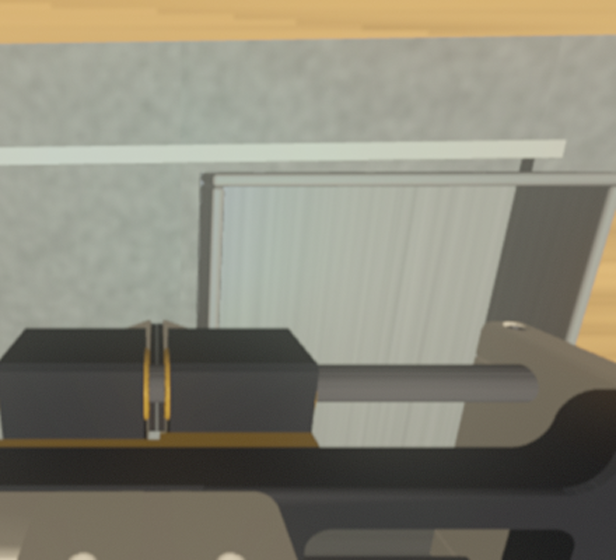

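>>> step_arm --increments "0 0 0 0 -20 0 0;0 0 0 0 -40 0 0;0 0 0 0 -50 -50 0;0 0 0 0 -50 -110 0;0 0 0 0 -50 -170 0;0 0 0 0 -50 -230 0;0 0 0 0 -50 -270 0;0 0 0 0 -50 -270 0"

```text
time: 8.5
tool_pos: [461.1, -105.5, 315.5]
tcp_rot: [-3.14, 0.005, -3.141]
contact_force: [0.1, 0.6, -0.4]
grip_width: 46.0
```

Run:
```python
from h import *
o=get_obs();print(o['time'],o['tool_pos'],o['contact_force'])
crop("side",240,140,380,270,5.5,"s6.png")
c=crop("top",245,130,415,255,4.6,"t6.png")
crop("wrist",0,0,640,400,1.2,"w6.png")
```

```text
8.5 [ 461.07154665 -105.51700334  315.51965063] [ 0.12302244  0.59208717 -0.40524926]
```

View pics/s6.png

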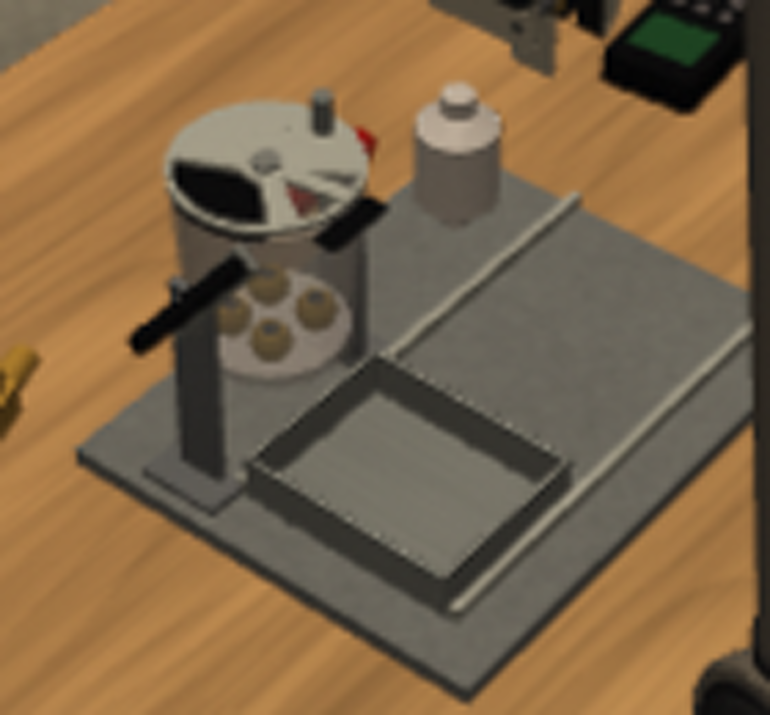

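View pics/t6.png

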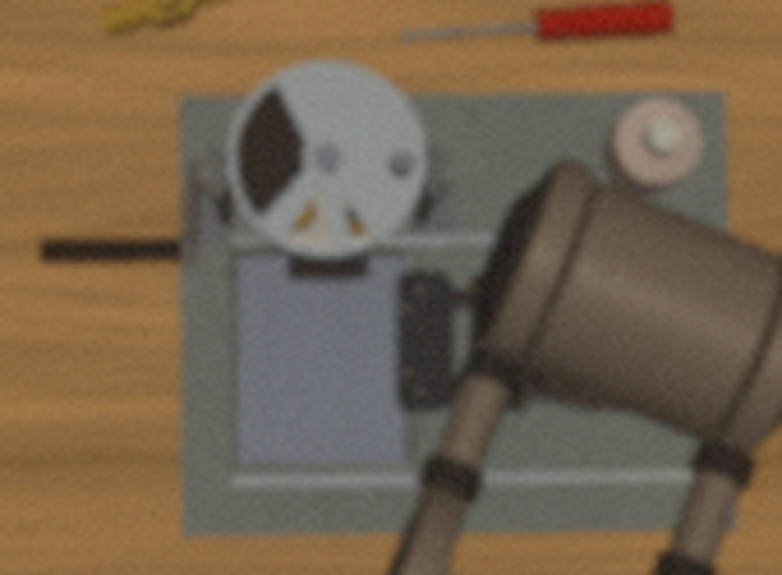

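View pics/w6.png

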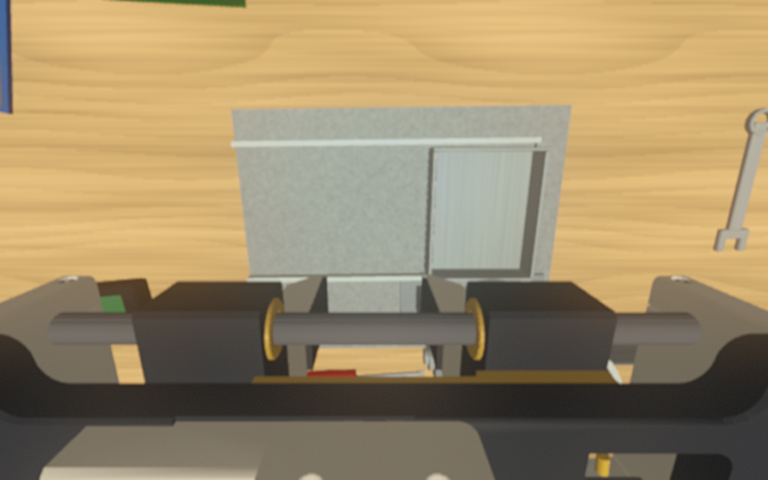

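Run:
```python
from h import *
c=capture("side")
yaw=0.01;O=np.array([467.5,24.4,0]);R=np.array([[np.cos(yaw),-np.sin(yaw),0],[np.sin(yaw),np.cos(yaw),0],[0,0,1]])
S=lambda p:O+R@np.array(p,float)
cr=lambda p:np.round((proj(c,S(p))[0]-[240,140]+.5)*5.5-.5,0)
for dy in(0,4):
  for z in(48,54):print(dy,z,[cr((sx*80,dy+sy*65,z)) for sx,sy in((1,1),(-1,1),(-1,-1),(1,-1))])
for p in((-88,68,26),(88,-295,26),(-160,105,14),(160,105,14)):print(p,cr(p))
ct=capture("top")
for dy in(0,4):print([np.round((proj(ct,S((sx*80,dy+sy*65,48)))[0]-[245,130]+.5)*4.6-.5) for sx,sy in((1,1),(-1,1),(-1,-1),(1,-1))])
```

```text
0 48 [array([242., 459.]), array([444., 580.]), array([572., 459.]), array([373., 349.])]
0 54 [array([242., 453.]), array([444., 573.]), array([572., 453.]), array([373., 342.])]
4 48 [array([238., 463.]), array([439., 584.]), array([568., 463.]), array([370., 352.])]
4 54 [array([237., 456.]), array([440., 577.]), array([568., 456.]), array([370., 345.])]
(-88, 68, 26) [450. 614.]
(88, -295, 26) [570. 194.]
(-160, 105, 14) [508. 724.]
(160, 105, 14) [108. 475.]
[array([234., 245.]), array([235., 472.]), array([420., 470.]), array([417., 244.])]
[array([228., 245.]), array([230., 472.]), array([415., 470.]), array([412., 244.])]
```

Run:
```python
from h import *
cs=capture("side");ct=capture("top")
def tri(a,b):
    P=[]
    for c,uv in((cs,a),(ct,b)):
        P.append(c["K"]@c["extrinsics"][:3])
    X=cv2.triangulatePoints(P[0],P[1],np.array(a,float).reshape(2,1),np.array(b,float).reshape(2,1)).ravel();return np.round(X[:3]/X[3],1)
A=lambda p:(240+(p[0]+.5)/5.5-.5,140+(p[1]+.5)/5.5-.5)
B=lambda p:(245+(p[0]+.5)/4.6-.5,130+(p[1]+.5)/4.6-.5)
print(tri(A((410,328)),B((453,248))),tri(A((248,465)),B((234,250))))
print(tri(A((600,458)),B((452,468))),tri(A((442,580)),B((235,468))))
crop("side",280,190,350,260,8,"s6z.png")
crop("side",280,190,350,260,8,"s6z.png")
a=cv2.imread("pics/side0.png")
```

```text
[542.4 -66.7  50.7] [543.2  89.7  45.1]
[387.  -67.1  29.8] [389.   88.4  46.5]
```

View pics/s6z.png

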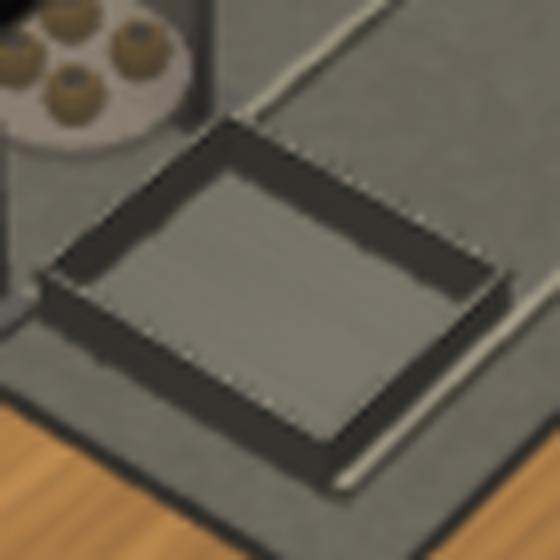

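Run:
```python
from h import *
cs=capture("side");ct=capture("top")
def tri(a,b):
    P=[c["K"]@c["extrinsics"][:3] for c in(cs,ct)]
    X=cv2.triangulatePoints(P[0],P[1],np.array(a,float).reshape(2,1),np.array(b,float).reshape(2,1)).ravel();return np.round(X[:3]/X[3],1)
A=lambda p:(240+(p[0]+.5)/5.5-.5,140+(p[1]+.5)/5.5-.5)
B=lambda p:(245+(p[0]+.5)/4.6-.5,130+(p[1]+.5)/4.6-.5)
print("lug",tri(A((322,96)),B((403,163))),"hub",tri(A((266,160)),B((327,157))))
# bar end
print("barend",tri(A((140,343)),B((42,250))))
for z in (236.9,):print(ray(ct,B((42,250)),z),ray(ct,B((175,249)),z))
```

```text
lug [573.1 -20.2 255.7] hub [579.8  24.9 231.1]
barend [520.1 197.5 241.5]
[523.09494795 200.04412336 236.9       ] [523.85404243 118.99188531 236.9       ]
```

>>> step_arm --increments "0 0 0 -40 30 0 -0.35;0 0 0 -80 60 0 -0.35;0 0 0 -105 80 0 -0.35;0 0 0 -114 86 0 -0.35;0 0 0 -114 86 10 -0.35;0 0 0 -114 86 20 -0.35"

```text
time: 9.8
tool_pos: [573.5, -20.5, 291.9]
tcp_rot: [-3.141, -0.001, 3.141]
contact_force: [0.2, 0.3, 0.2]
grip_width: 29.7
```

Run:
```python
from h import *
o=get_obs();print(o['time'],o['tool_pos'],o['contact_force'],o['grip_width'])
crop("side",250,120,370,210,6,"s7.png")
crop("wrist",160,150,480,400,2,"w7.png")
```

```text
9.8 [573.48524971 -20.5111721  291.90742042] [0.22830102 0.26575169 0.24759359] 29.71310543764289
```

View pics/s7.png

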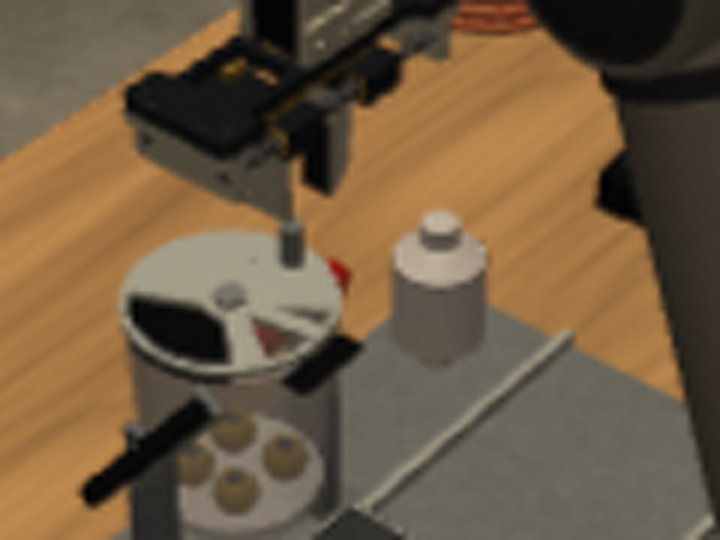

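View pics/w7.png

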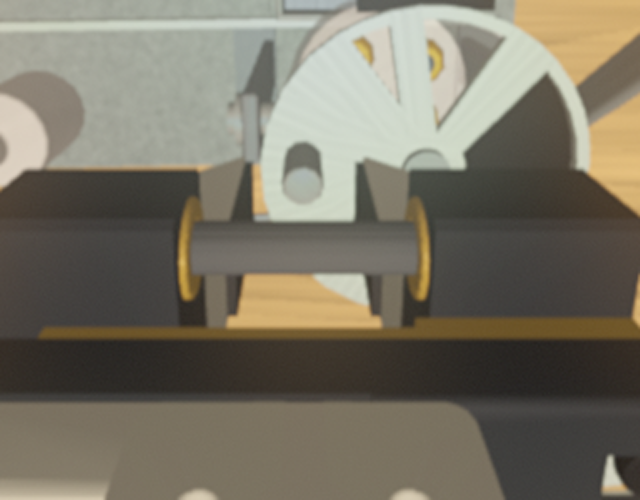

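>>> step_arm --increments "0 0 0 -1 0 12 -0.35;0 0 0 -1 0 24 -0.35;0 0 0 -1 0 34 -0.35;0 0 0 -1 0 38 -0.35;0 0 0 -1 0 38 -0.6;0 0 0 -1 0 38 -0.8;0 0 0 -1 0 38 -0.8;0 0 0 -1 0 38 -0.8"

```text
time: 10.9
tool_pos: [575.6, -20.8, 255.1]
tcp_rot: [-3.14, 0.001, 3.141]
contact_force: [-0.0, -5.2, -0.4]
grip_width: 13.0
```

Run:
```python
from h import *
o=get_obs();print(o['time'],o['tool_pos'],o['contact_force'],o['grip_width'])
crop("side",250,120,370,210,6,"s8.png")
```

```text
10.9 [575.57482041 -20.77517765 255.08133875] [-0.00580114 -5.22427823 -0.36470669] 13.003408430137318
```

View pics/s8.png

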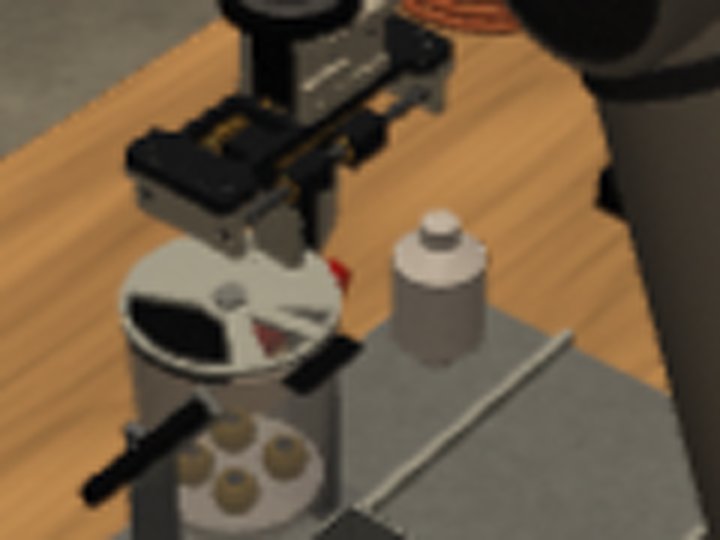

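>>> step_arm --increments "0 0 0 -8 -0.6 0 -0.8;0 0 0 -16 0.2 0 -0.8;0 0 0 -23.7 2.3 0 -0.8;0 0 0 -30.9 5.8 0 -0.8;0 0 0 -37.5 10.4 0 -0.8"

```text
time: 11.58
tool_pos: [613.4, -11.9, 255.1]
tcp_rot: [-3.137, 0.001, 3.141]
contact_force: [1.3, -12.0, 0.1]
grip_width: 13.3
```

>>> step_arm --increments "0 0 0 -5.6 5.7 0 -0.8;0 0 0 -10.1 12.3 0 -0.8;0 0 0 -13.5 19.6 0 -0.8;0 0 0 -15.5 27.4 0 -0.8;0 0 0 -16.1 35.4 0 -0.8;0 0 0 -16.1 35.4 0 -0.8;0 0 0 -16.1 35.4 0 -0.8"

```text
time: 12.45
tool_pos: [630.5, 25.8, 256.4]
tcp_rot: [-3.141, 0.006, -3.141]
contact_force: [5.7, -2.6, 5.0]
grip_width: 12.9
```

Run:
```python
from h import *
o=get_obs();print(o['time'],o['tool_pos'],o['contact_force'],o['grip_width'])
crop("side",250,120,370,210,6,"s9.png")
crop("wrist",160,150,480,400,2,"w9.png")
```

```text
12.45 [630.50208472  25.81793297 256.42686709] [ 5.74000543 -2.61334707  4.95938799] 12.87416414083421
```

View pics/s9.png

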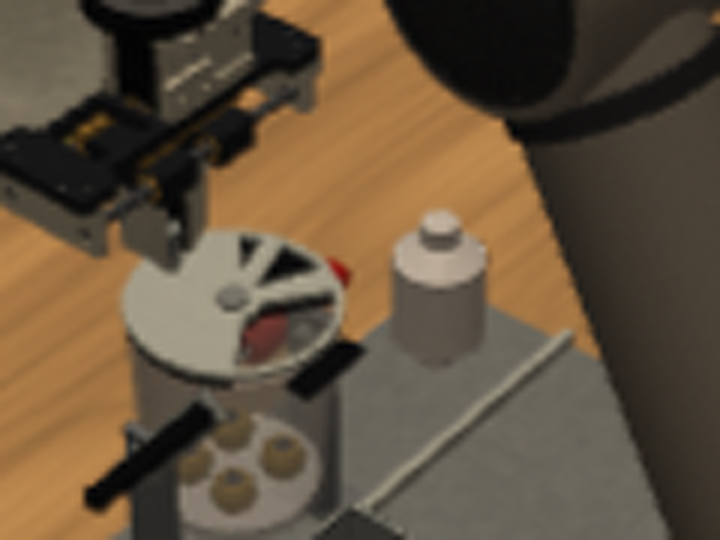

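View pics/w9.png

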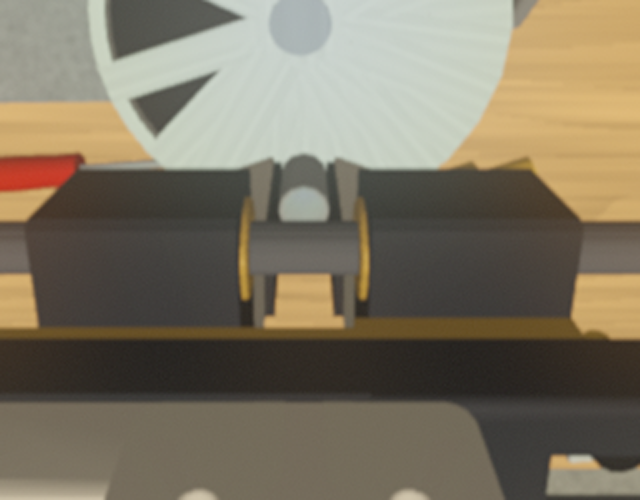

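>>> step_arm --increments "0 0 0 0 0 0 -0.35;0 0 0 0 0 0 -0.35;0 0 0 0 0 0 -0.35;0 0 0 0 0 -15 -0.35;0 0 0 0 0 -35 -0.35;0 0 0 0 0 -60 -0.1;0 0 0.17 0 30 -60 0;0 0 0.34 0 60 -60 0;0 0 0.51 15 90 -60 0;0 0 0.68 35 110 -60 0;0 0 0.86 55 125 -60 0;0 0 1.03 75 138 -60 0;0 0 1.2 95 138 -55 0;0 0 1.37 105 138 -45 0;0 0 1.54 105 138 -45 0;0 0 1.571 105 138 -45 0;0 0 1.571 105 138 -45 0"

```text
time: 14.68
tool_pos: [524.2, 164.1, 300.3]
tcp_rot: [3.141, -0.0, 1.573]
contact_force: [-0.3, 0.5, -0.6]
grip_width: 45.8
```

Run:
```python
from h import *
o=get_obs();print(o['time'],o['tool_pos'],o['tcp_rot'],o['contact_force'],o['grip_width'])
crop("side",220,100,380,220,5,"s10.png")
crop("top",245,130,415,255,4.6,"t10.png")
crop("wrist",0,0,640,400,1.2,"w10.png")
```

```text
14.675 [524.15898219 164.06325951 300.34240467] [ 3.14073423e+00 -2.53064030e-04  1.57333413e+00] [-0.30308355  0.45125167 -0.64473718] 45.810527362118215
```

View pics/s10.png

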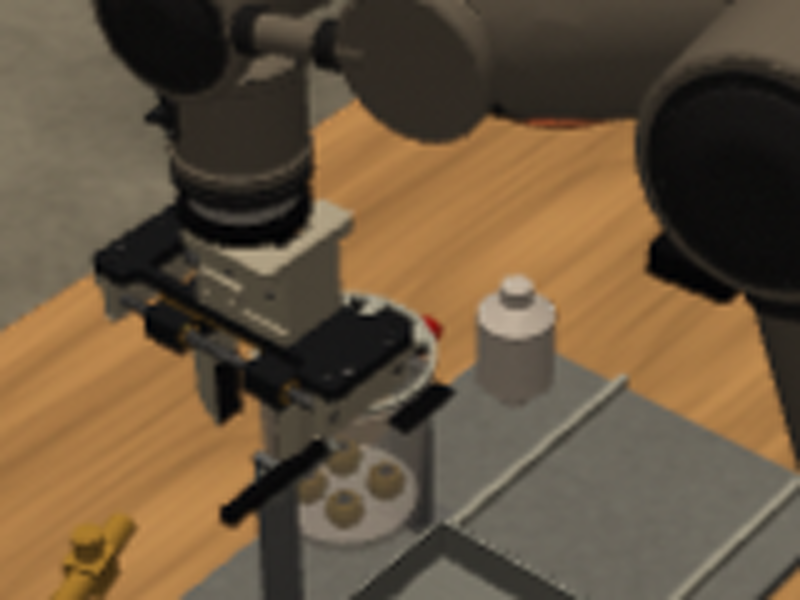

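View pics/t10.png

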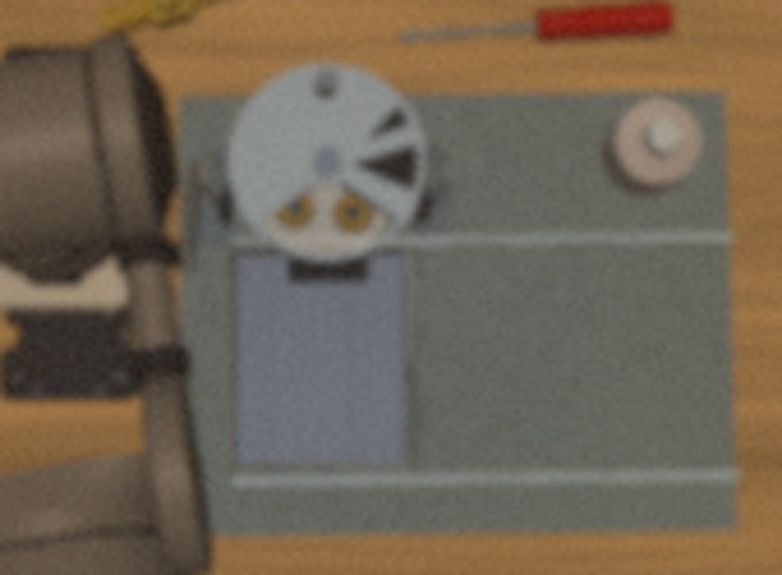

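View pics/w10.png

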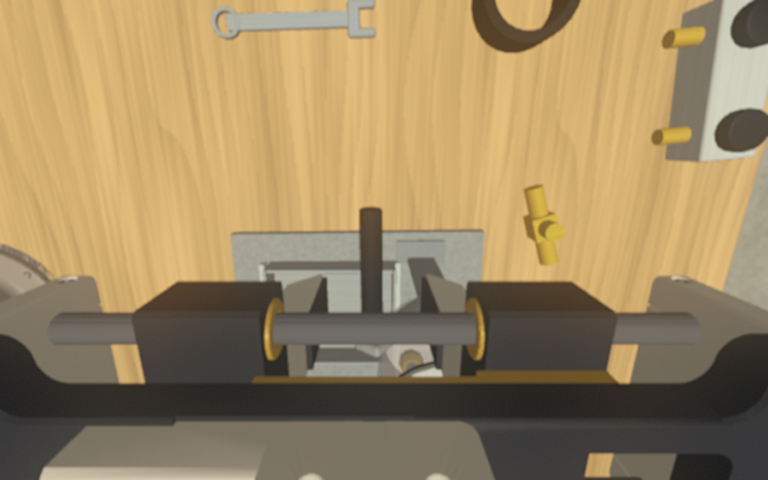

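>>> step_arm --increments "0 0 0 0 -2 20 0;0 0 0 0 -2 40 0;0 0 0 0 -2 55 0;0 0 0 0 -2 62 0;0 0 0 0 -2 62 -0.4;0 0 0 0 -2 62 -0.8;0 0 0 0 -2 62 -0.8;0 0 0 0 -2 62 -0.8;0 0 0 0 -2 62 -0.8"

```text
time: 15.95
tool_pos: [522.2, 164.1, 238.1]
tcp_rot: [3.14, -0.0, 1.571]
contact_force: [1.2, 0.1, 0.7]
grip_width: 12.9
```

Run:
```python
from h import *
o=get_obs();print(o['time'],o['tool_pos'],o['tcp_rot'],o['contact_force'],o['grip_width'])
crop("side",220,100,380,220,5,"s11.png")
```

```text
15.95 [522.23447412 164.08880956 238.13139512] [ 3.14043985e+00 -2.08646740e-04  1.57092001e+00] [1.17563682 0.10457424 0.72642846] 12.925887405181015
```

View pics/s11.png

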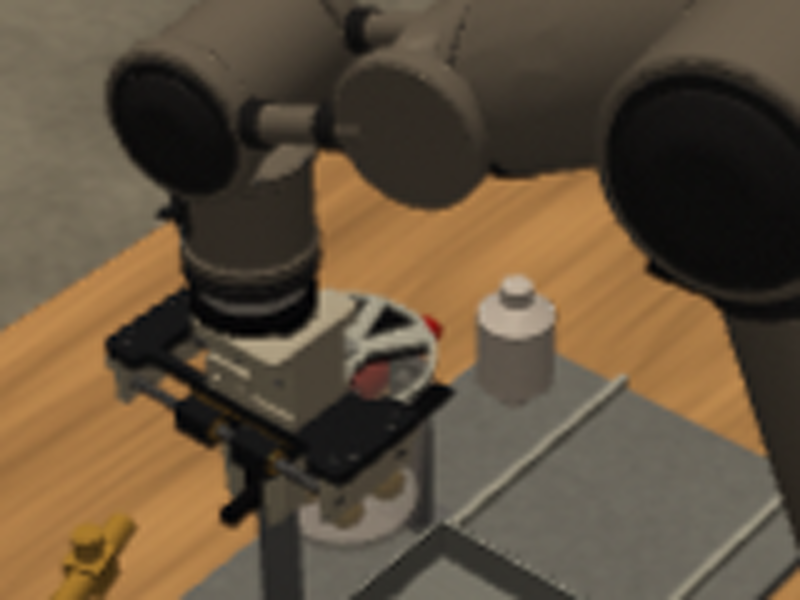

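Run:
```python
import numpy as np
for a in np.arange(0.63,2.87,0.07): print(round(a,2),round(58.9-100*np.sin(a),1),round(80.8-100*np.cos(a),1))
```

```text
0.63 -0.0 -0.0
0.7 -5.5 4.3
0.77 -10.7 9.0
0.84 -15.6 14.1
0.91 -20.1 19.4
0.98 -24.1 25.1
1.05 -27.8 31.0
1.12 -31.1 37.2
1.19 -33.9 43.6
1.26 -36.3 50.2
1.33 -38.2 57.0
1.4 -39.6 63.8
1.47 -40.6 70.7
1.54 -41.1 77.7
1.61 -41.0 84.7
1.68 -40.5 91.7
1.75 -39.5 98.6
1.82 -38.0 105.5
1.89 -36.0 112.2
1.96 -33.6 118.7
2.03 -30.7 125.1
2.1 -27.4 131.3
2.17 -23.7 137.2
2.24 -19.5 142.8
2.31 -15.0 148.2
2.38 -10.1 153.2
2.45 -4.9 157.8
2.52 0.7 162.1
2.59 6.5 166.0
2.66 12.6 169.4
2.73 18.9 172.4
2.8 25.4 175.0
```

>>> step_arm --increments "0 0 0 0 -5.5 4.3 -0.8;0 0 0 0 -10.7 9 -0.8;0 0 0 0 -15.6 14.1 -0.8;0 0 0 0 -20.1 19.4 -0.8;0 0 0 0 -24.1 25.1 -0.8;0 0 0 0 -27.8 31 -0.8"

```text
time: 16.75
tool_pos: [495.2, 164.1, 207.1]
tcp_rot: [3.138, -0.001, 1.571]
contact_force: [5.3, 1.2, 2.8]
grip_width: 13.1
```

>>> step_arm --increments "0 0 0 0 -3.3 6.2 -0.8;0 0 0 0 -6.1 12.6 -0.8;0 0 0 0 -8.5 19.2 -0.8;0 0 0 0 -10.4 26 -0.8;0 0 0 0 -11.8 32.8 -0.8;0 0 0 0 -12.8 39.7 -0.8;0 0 0 0 -13.3 46.7 -0.8;0 0 0 0 -13.2 53.7 -0.8;0 0 0 0 -12.7 60.7 -0.8;0 0 0 0 -11.7 67.6 -0.8"

```text
time: 18.0
tool_pos: [483.1, 164.2, 139.6]
tcp_rot: [3.139, -0.0, 1.571]
contact_force: [2.3, -0.0, 6.3]
grip_width: 12.9
```

Run:
```python
from h import *
o=get_obs();print(o['time'],o['tool_pos'],o['contact_force'],o['grip_width'])
crop("side",220,130,370,260,5,"s12.png")
```

```text
18.0 [483.10159041 164.16974329 139.58494168] [ 2.28137744 -0.04866987  6.32057527] 12.944042201420265
```

View pics/s12.png

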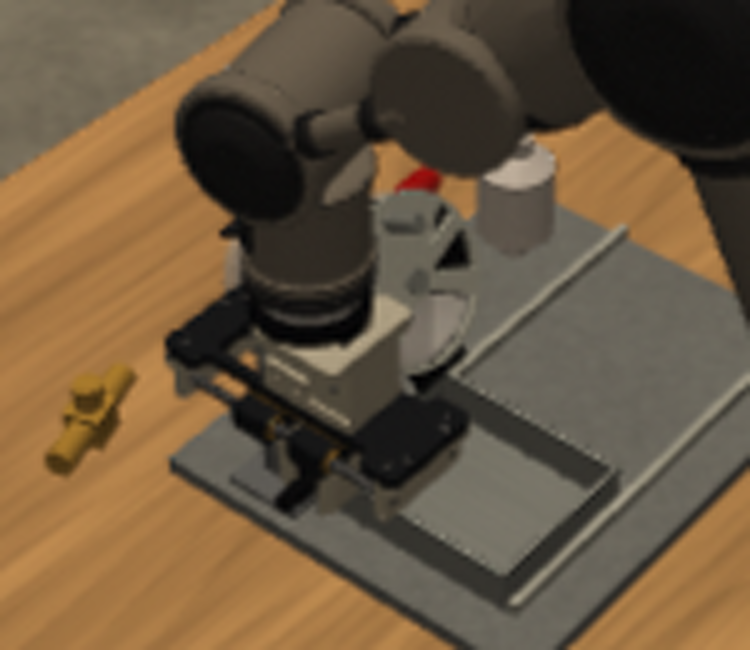

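>>> step_arm --increments "0 0 0 0 1.5 6.9 -0.8;0 0 0 0 3.5 13.6 -0.8;0 0 0 0 5.9 20.1 -0.8;0 0 0 0 8.8 26.5 -0.8;0 0 0 0 12.1 32.7 -0.8;0 0 0 0 15.8 38.6 -0.8;0 0 0 0 20 44.2 -0.8"

```text
time: 18.92
tool_pos: [499.9, 164.3, 93.8]
tcp_rot: [-3.136, -0.0, 1.571]
contact_force: [-5.4, 2.3, 2.0]
grip_width: 13.0
```

Run:
```python
from h import *
o=get_obs();print(o['time'],o['tool_pos'],o['contact_force'],o['grip_width'])
crop("side",220,130,370,260,5,"s13.png")
```

```text
18.925 [499.92638373 164.32234537  93.80784094] [-5.39244604  2.26944085  2.04962003] 13.025008409623334
```

View pics/s13.png

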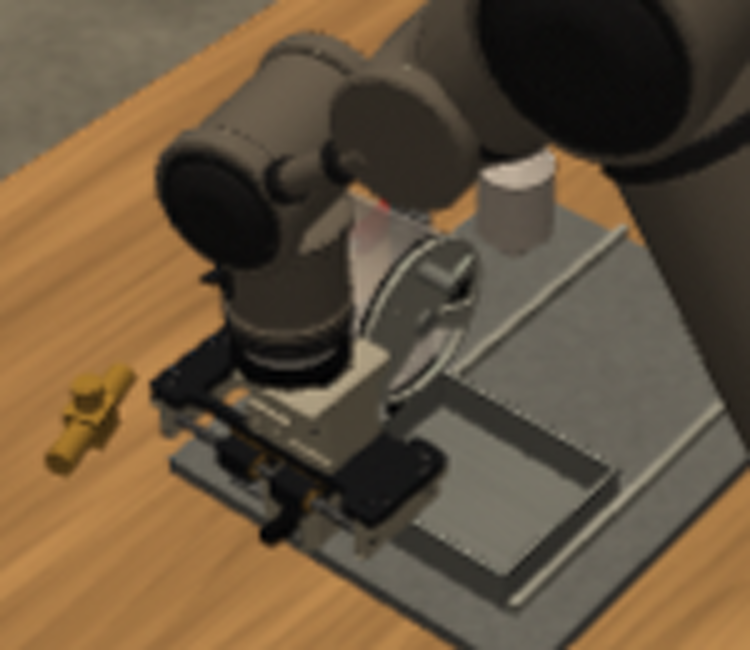

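>>> step_arm --increments "0 0 0 0 4.5 5.4 -0.8;0 0 0 0 9.4 10.4 -0.8;0 0 0 0 14.6 15 -0.8;0 0 0 0 20.2 19.3 -0.8;0 0 0 0 26 23.2 -0.8;0 0 0 0 32.1 26.6 -0.8;0 0 0 0 38.4 29.6 -0.8;0 0 0 0 44.9 32.2 -0.8"

```text
time: 19.98
tool_pos: [542.0, 164.8, 59.2]
tcp_rot: [-3.128, 0.0, 1.571]
contact_force: [-8.9, 6.7, -8.1]
grip_width: 13.1
```

>>> step_arm --increments "0 0 0 0 2 0.5 -0.8;0 0 0 0 4 0.5 -0.8;0 0 0 0 4 0.5 -0.8;0 0 0 0 4 0.5 -0.8"

```text
time: 20.48
tool_pos: [545.5, 164.8, 58.1]
tcp_rot: [-3.127, 0.0, 1.571]
contact_force: [-8.0, 7.1, -11.3]
grip_width: 12.8
```

Run:
```python
from h import *
o=get_obs();print(o['time'],o['tool_pos'],o['contact_force'],o['grip_width'])
crop("side",220,130,370,260,5,"s14.png")
crop("top",245,130,415,255,4.6,"t14.png")
```

```text
20.475 [545.49074904 164.81770574  58.12789278] [ -8.00377746   7.10970719 -11.33789514] 12.830219759462585
```

View pics/s14.png

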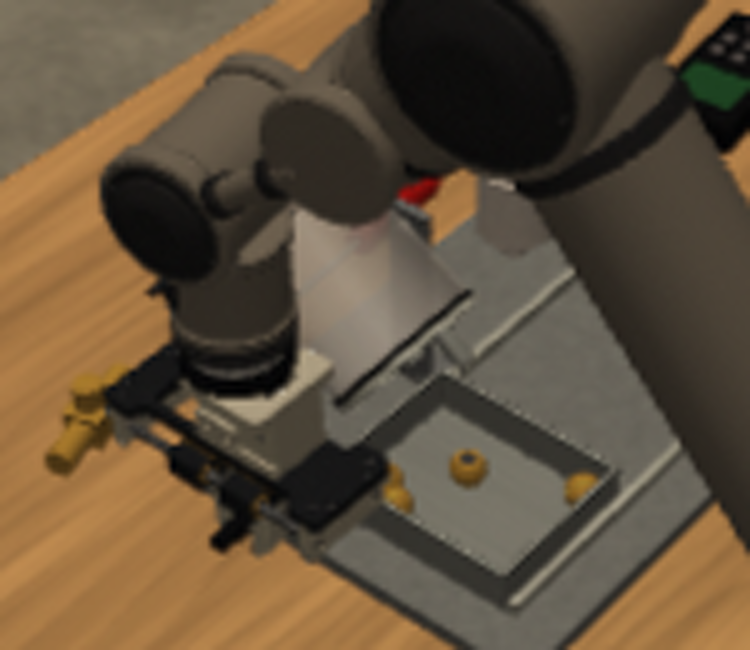

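View pics/t14.png

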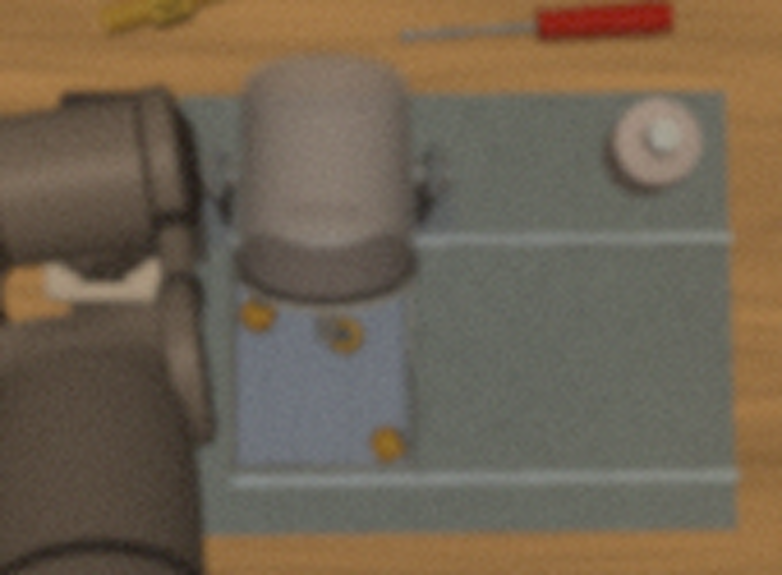

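>>> step_arm --increments "0 0 0 0 2 -2 -0.8;0 0 0 0 4 -4 -0.8;0 0 0 0 6 -4 -0.8;0 0 0 0 6 -4 -0.8"

```text
time: 21.08
tool_pos: [547.2, 164.7, 58.5]
tcp_rot: [-3.116, 0.001, 1.571]
contact_force: [-13.3, 8.0, -26.4]
grip_width: 13.0
```

>>> step_arm --increments "0 0 0 0 -6 3 -0.5;0 0 0 0 -6 3 -0.5;0 0 0 0 -6 3 -0.5;0 0 0 0 -6 3 -0.5"

```text
time: 21.58
tool_pos: [551.8, 163.9, 63.8]
tcp_rot: [3.14, -0.0, 1.57]
contact_force: [-1.0, -0.4, -0.6]
grip_width: 22.8
```

Run:
```python
from h import *
o=get_obs();print(o['time'],o['tool_pos'],o['contact_force'],o['grip_width'])
c=crop("wrist",120,150,520,400,1.9,"w15.png")
```

```text
21.575 [551.77578297 163.90940429  63.8231665 ] [-0.98797888 -0.41681076 -0.60720702] 22.798836159892005
```

View pics/w15.png

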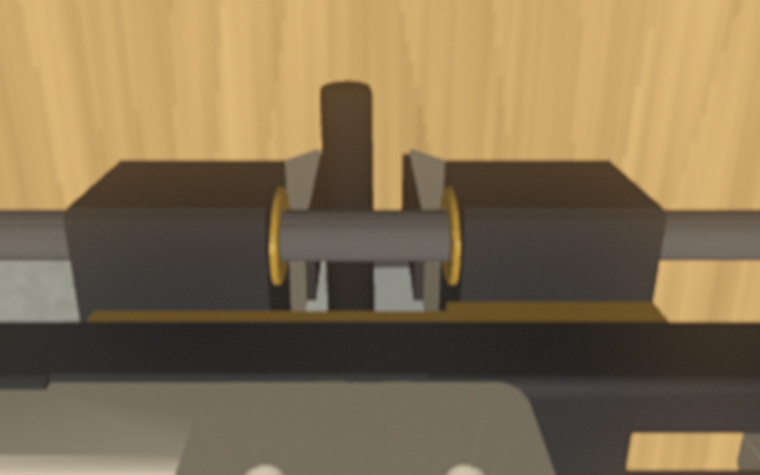

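>>> step_arm --increments "0 0 0 0 2 0 -0.5;0 0 0 0 4 0 -0.5;0 0 0 0 6 0 -0.5;0 0 0 0 6 0 -0.5"

```text
time: 22.12
tool_pos: [554.6, 164.0, 62.7]
tcp_rot: [-3.135, 0.001, 1.571]
contact_force: [-11.4, -0.2, 4.7]
grip_width: 22.6
```

>>> step_arm --increments "0 0 0 0 0 0 -0.2;0 0 0 0 -7 0 0;0 0 0 0 -7 0 0;0 0 0 0 -7 -20 0;0 0 0 0 -7 -50 0;0 0 0 20 -7 -100 0;0 0 0 70 -7 -160 0;0 0 0 130 -7 -220 0;0 0 0 190 -40 -250 0;0 0 0 250 -90 -250 0;0 0 0 250 -130 -250 0;0 0 0 250 -130 -250 0"

```text
time: 23.62
tool_pos: [424.9, 416.1, 314.3]
tcp_rot: [3.14, -0.002, 1.574]
contact_force: [-0.3, 0.2, -0.1]
grip_width: 46.0
```

Run:
```python
from h import *
o=get_obs();print(o['time'],o['tool_pos'],o['contact_force'],o['grip_width'])
crop("side",220,130,370,260,5,"s16.png")
c=crop("top",0,0,640,400,1.2,"t16f.png")
crop("top",245,130,415,255,4.6,"t16.png",c)
```

```text
23.625 [424.89419064 416.14625549 314.3270413 ] [-0.29092654  0.20525649 -0.11998888] 45.95015389769942
```

View pics/s16.png

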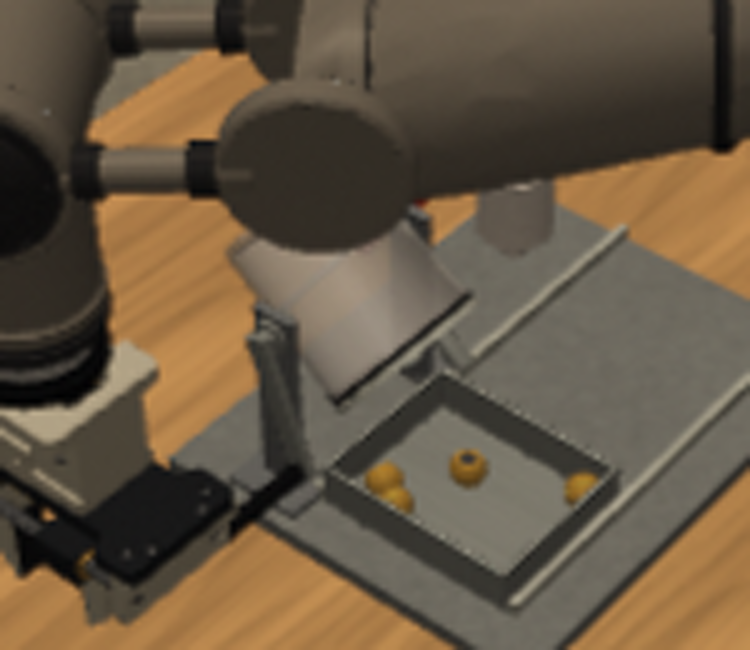

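View pics/t16.png

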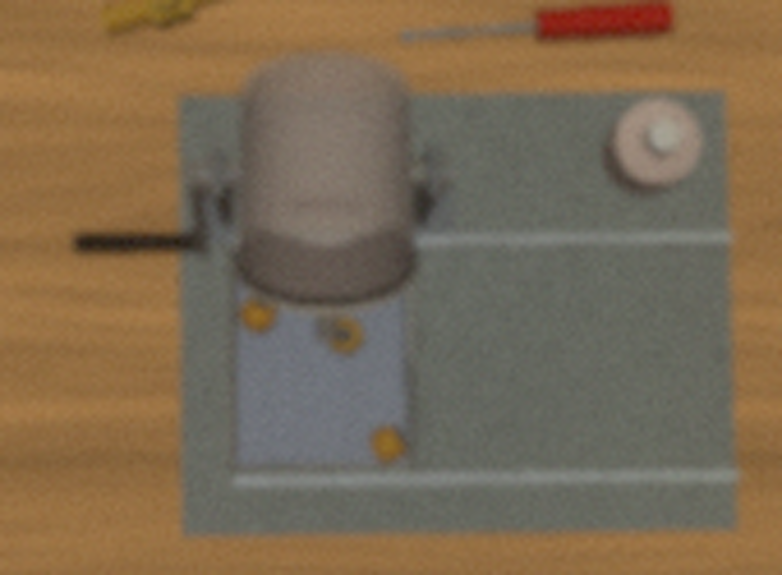

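View pics/t16f.png

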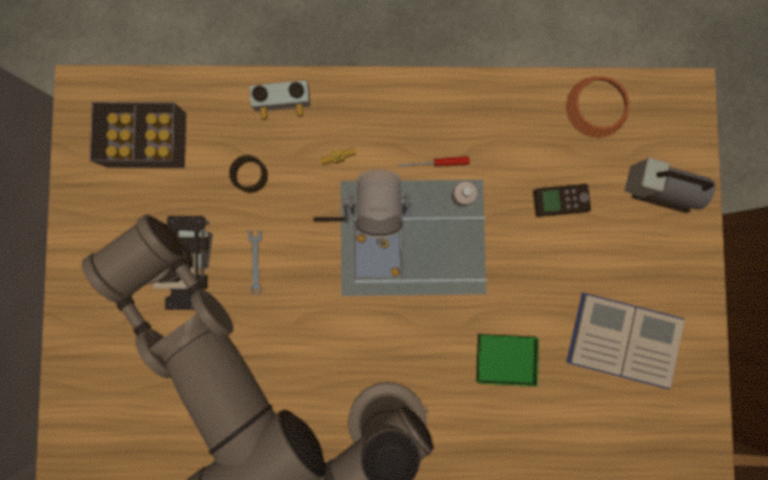

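```bash
python3 - <<'E'
from h import *
cs=capture("side");ct=capture("top")
yaw=0.01;O=np.array([467.5,24.4,0]);R=np.array([[np.cos(yaw),-np.sin(yaw),0],[np.sin(yaw),np.cos(yaw),0],[0,0,1]])
S=lambda p:O+R@np.array(p,float)
B=lambda q:np.round((q-[245,130]+.5)*4.6-.5)
A=lambda q:np.round((q-[220,130]+.5)*5-.5)
for t in(2.1,2.15,2.2):
    for th in (-.1,0,.1):
        dx,dy,dz=46*np.cos(th),46*np.sin(th),98
        p=S((115+dx*np.cos(t)-dz*np.sin(t),dy,155+dx*np.sin(t)+dz*np.cos(t)))
        print(t,th,B(proj(ct,p)[0]),end=' ')
    a=.611+t;e=S((115-100*np.sin(a),176,155+100*np.cos(a)));print("barend",B(proj(ct,e)[0]),A(proj(cs,e)[0]))
E
python3 - <<'E'
from h import *
crop("top",290,190,340,240,12,"t17.png")
E
```

```text
2.1 -0.1 [335. 339.] 2.1 0 [328. 339.] 2.1 0.1 [321. 339.] barend [ 74. 254.] [215. 549.]
2.15 -0.1 [335. 338.] 2.15 0 [328. 338.] 2.15 0.1 [321. 338.] barend [ 75. 248.] [210. 548.]
2.2 -0.1 [335. 337.] 2.2 0 [328. 338.] 2.2 0.1 [321. 337.] barend [ 75. 241.] [205. 546.]
```

View pics/t17.png

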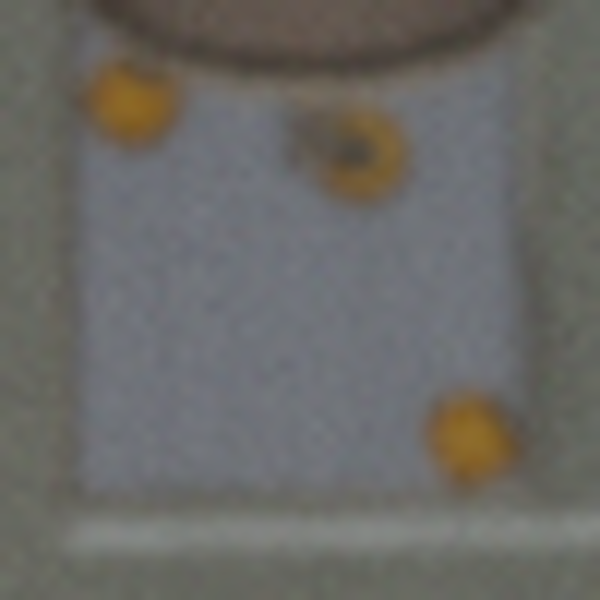

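```bash
python3 -c "
from plant import *
print(close_job())"
```

```text
the job is handed in; nothing more can be done
None
```

All four brass balls are in the steel tray, and I handed the job in at about 24 s of the 67 s allowed. I pushed the tray into its pocket and turned the dial by its lug. Then I tipped the jar with its crank to the lower stop and pulled the arm clear.

**Last checks:**
- **Balls:** the side view shows all four in the tray. The top view shows three, with the fourth hidden under the jar.
- **Tray:** before tipping, its top corners measured about 45–46 mm high, against 48 mm expected in the pocket. They match a flat drop of about 6 mm from the start height, with the centre within about 1 mm of the pocket's. One pre-push corner (the robot-side one) triangulated to 30 mm instead of about 51 mm; I took that as a misread pixel. In the last picture the tray has not shifted.
- **Dial:** the lug points straight away from the pocket, which is about 2.3 rad.
- **Jar:** the bar end sits where a 2.2 rad tip puts it. Pushing there with about 11 N met the stop.
- **Other things:** by eye, the drier, tee, wrench, screwdriver, meter, switch box and tape are where they were. The arm covered the switch box in the last top view.

**Order:** while I turned the dial, the jar leaned by an estimated 0.04 rad before the real tipping. No ball moved then.

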